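# Set the check cell square to the light in the frying-oil meter

### The arm

A 6-joint arm with a two-finger parallel gripper is mounted at the origin on the work surface. World frame = base frame: x ahead of the robot, y to its left, z up, the work surface at z = 0. Lengths are in m, angles in rad, forces in N, time in s.
With the tool pointing down it reaches from about 0.35 to 0.975 m from the base axis. Payload 4.9 kg.
Tool frame: the origin (TCP) lies on the centre line of the jaws, within the pads' length; the fingertips stand manip.tip_reach ahead of it and the grasp point (between the pads) is the TCP (manip.tip_reach is the distance from the TCP to the fingertips, in m); z points along the fingers, y is the line along which they close (so a half turn about z gives the same grasp; the last joint's range is limited). The gripper opens to 85 mm and grips with 20 to 120 N. Pads are 22 mm wide; open, the fingers measure 114 mm over their backs; the gripper's body (76 mm by 85 mm) begins 54 mm behind the grasp point. The pads swing forward as they close: fully open they stand 13 mm farther back than shut.
Start: joints at [-0.119, 0.053, 1.613, -0, 1.476, -0.119], TCP at [0.625, 0, 0.25] pointing down, gripper open.
Joint ranges: [-3.01, 3.01], [-1.01, 2.22], [0.06, 2.58], [-1.02, 4.17], [0.09, 2.62], [-3.14, 3.14]. Speed limits (rad/s): [2.57, 2.57, 3.14, 3.14, 3.14, 3.14].

### API

Orientations are given as a unit quaternion [w, x, y, z].
In Python, from plant import manip gives the robot as it stands. The module is installed in compiled form; this text tells all that it offers.
- The arm moves only by the tool move_arm, never from a script. Its argument "rows" is a list of rows, each a list of 7 numbers: the shift along the tool's x, y, z in cm, then the turn, a rotation vector about the tool's x, y, z in degrees, then the opening, from -1 (shut) to 1 (fully open). In form: [[tx, ty, tz, ax, ay, az, jaw], ...]. A call has 1 to 20 rows; each row shifts and turns the commanded pose from where the row before left it, along the tool's axes as they then stand; what a row does not reach is not made up. A row lasts 1/12 s, in which the tool goes at most 41.7 mm and 7.16 degrees, less where a joint would pass 70% of its speed; a pose out of reach is approached as far as the arm can. A call is refused whole if a number of a shift passes 4.17 or a number of a turn 7.16, either way. A call with a gripper value outside its range is refused whole. The fingers move at their own pace and stop on an object; the grip force is fixed at half the most. Time passes only in rows, so rows that do not move let the fingers close. It gives the time, the measured TCP pose, the force, the opening and the grip force at its end, in the units of the state.
- manip.state(): the state, without advancing time (a new reading comes with each control period).
- manip.grab_frame(name): name is "scene" or "side" or "wrist"; returns a dict with "img" (384x512x3 uint8, blue, green, red), "mtx" (3x3 intrinsics, pixels), "R" (3x3) and "t" (3): a world point X has camera coordinates R X + t. Camera axes: x right, y down, z forward; pixel columns grow to the right and rows downward; lengths in m; the calibration is good to about 2 mm. A picture is of the moment at which its call begins. There is no depth.
- manip.job_done(): hands the job in; it is judged then, once.
The state is a dict: "time": time; "joint_pos": joint angles; "joint_vel": joint speeds; "joint_efforts": joint torques, N m; "tool_pos": TCP position; "tool_rot": TCP orientation; "contact_force": force on the tool from outside, world axes, zero at the start; "ft_torque": the same for the moment, N m; "gripper_width": opening from 0.0 (shut) to 1.0 (fully open); "grasp_force": force on a finger pad.
Only numpy, scipy, OpenCV 4.12 (cv2) and the standard library are available. Lean on these libraries where they do the work, as an engineer would, in place of code of your own. Each camera call takes 0.05 s, during which the arm holds its last target. There are 200 camera calls.

### The job

Take the amber glass check cell from the cork pad and stand it fully home in the square pocket of the oil meter's turning carrier; the carrier has been left turned off-line by an unknown amount, so feel for the pocket gently and do not force the glass. Then turn cell and carrier together until the cell's clear faces squarely face the lamp and the detector, let go, and leave the bottle, mug and salt jar where they stand.

Things in the scene. Friction and masses are not known exactly. Their poses are not given: they have to be found in the camera images.
- cell: loose solid glass check cell, 24 x 24 mm square, 77 mm tall, about 110 g, upright on the cork pad at any yaw. Origin: centre of its underside, z up. The lower 55 mm is amber glass: clear faces are +y and -y, the +x and -x faces are black. Either clear face may face the lamp. A push against the meter of more than 30 N would chip it.
- cap (a point): middle of the cell's square blue cap, on the cell's axis 66 mm above its underside. The cap is the cell's top 22 mm, 24 x 24 mm and flush with the glass: the place to grip, across either pair of sides. A white stripe over the cap runs along the cell's y axis, from one clear face to the other.
- meter: white oil meter fixed to the worktop, 170 x 170 mm, 50 mm high, with a green display along its -x edge. Origin: centre of its underside, under the carrier's axis, z up. The light path runs along its y axis. In its middle is the carrier, a bright metal block 46 x 46 mm that turns about the vertical axis (friction about 0.06 N m) and stays where it is left.
- pocket (a point): centre of the mouth of the carrier's square pocket, on the turning axis, 52 mm above the worktop; its axes stay those of the meter. Pocket 26 x 26 mm, 20 mm deep, 2 mm chamfer, so the cell has about 0.08 rad of play. The carrier's hard stop is where the pocket is square to the meter; it starts 0.25 to 0.75 rad anticlockwise of it, seen from above (range 0 to 0.9), not tracked.
- lamp (a point): orange lens of the lamp, 11 mm above the housing top, on the inner face of a grey block 36 x 24 mm (x, y) centred 62 mm to the meter's -y side, top 68 mm above the worktop. The pocket is square, so the cell also fits a quarter turn wrong: enter it with its y axis 0.25 to 0.75 rad anticlockwise of the meter's y axis (or that plus half a turn), then turn it clockwise.
- detector (a point): dark window of the detector across from the lamp, on the inner face of a like grey block 62 mm to the meter's +y side, top 68 mm above the worktop. The line from lamp to detector is the light path; both blocks carry a yellow line on top along it.
- rest: fixed square cork pad, 100 x 100 x 8 mm, on which the cell stands at the start. Origin: centre of its underside
- oil: bystander: green glass oil bottle, 56 mm across, 150 mm tall, loose. Origin: centre of its underside
- mug: bystander: white mug, 76 mm across, 85 mm tall, with a handle, loose. Origin: centre of its underside
- salt: bystander: small glass salt jar with steel cap, 44 mm across, 75 mm tall, loose. Origin: centre of its underside
Not all that is in view belongs to the job. What is shaped like the cell but green is not meant. Several things have the shape of the meter; the one meant has the colours described above.

How it is judged:
On the way:
1. the cell stands home in the pocket (horizontal distance between cell and pocket below 0.003 m and z of cell in the frame of meter below 0.0345 m), for 0.2 s.
At the end, for the whole second after the job is handed in: the cell stands upright (within 0.06 rad) and at rest in the carrier's pocket, its underside within 2.5 mm of the pocket floor and within 3 mm of the carrier's axis, its clear-face (y) axis within 0.12 rad of the meter's light path (y), either clear face to the lamp, and released (all of step 1 and angle between the y axis of cell and the y axis of meter, either way round below 0.12 rad and angle between cell's own z axis and vertical below 0.06 rad and contact force between the fingers and cell below 0.1 N and linear speed of cell below 0.02 m/s); the robot touches nothing.
It fails at once if the cell is pushed against the meter with more than 30 N (contact force between cell and meter above 30 N).
It fails at once if a bystander is moved by more than 30 mm or tipped (distance of any of oil, mug, salt from where it was at the start of the episode above 0.03 m or angle between any of oil, mug, salt's own z axis and vertical above 0.3 rad).
It also fails if it takes over 67 s, if anything falls off the work surface, if the arm or the gripper's body presses on something with over 40 N, if the wrist force passes 120 N, or if a joint passes its speed limit or range.

## Working session

There is one attempt and no reset: what is moved stays moved. The work goes in short steps, Python scripts to look and compute and a tool call to move; the robot and the scene stay as the last step left them, time stands still between calls to the robot, and variables do not carry over. Pictures are saved under pics/ and viewed, at most 12 in all, crops included, and the job is handed in when it is done.

Besides the shell and the picture viewer there is one more tool, called by a JSON object that holds its "api" and its "payload", one argument or row to a line. move_arm: Moves the arm, as the interface text tells. Its arguments: {"type":"object","properties":{"rows":{"type":"array","items":{"type":"array","items":{"type":"number"}}}},"required":["rows"]}

```bash
mkdir -p pics; cat > h.py <<'E'
import numpy as np, cv2
from plant import manip
def grab(n,save=None):
    f=manip.grab_frame(n)
    if save: cv2.imwrite('pics/'+save,f['img'])
    return f
def ray(f,px,z):
    R,t,K=f['R'],f['t'],f['mtx']
    c=-R.T@t; d=R.T@np.linalg.solve(K,[px[0],px[1],1.])
    return c+d*(z-c[2])/d[2]
def proj(f,X):
    p=f['mtx']@(f['R']@np.asarray(X)+f['t']); return p[:2]/p[2]
E
python3 - <<'E'
from h import *
import pickle
F={n:grab(n) for n in('scene','side','wrist')}
pickle.dump(F,open('F0.pkl','wb'))
for n in F: print(n,-F[n]['R'].T@F[n]['t'],F[n]['R'][2])
cv2.imwrite('pics/a.png',F['scene']['img']);cv2.imwrite('pics/b.png',F['side']['img']);cv2.imwrite('pics/c.png',F['wrist']['img'])
print(manip.tip_reach,manip.state())
E
```

```text
scene [1.20337131 0.79112906 0.94843884] [-0.49653481 -0.58435062 -0.64186255]
side [-0.37633157 -1.09717129  0.87935939] [ 0.54394996  0.67597021 -0.49717474]
wrist [0.62417578 0.07646937 0.37279269] [-0.00149312 -0.30174807 -0.95338653]
0.019 {'time': 0.15, 'joint_pos': array([-1.19001818e-01,  5.32338805e-02,  1.61398479e+00, -2.54826179e-05,
        1.47598075e+00, -1.18998272e-01]), 'joint_vel': array([ 0.00060831,  0.00057761, -0.00344974, -0.00056472, -0.00031981,
        0.00035449]), 'joint_efforts': array([ 5.10442842e-04, -3.94241810e+01, -3.70721948e+01, -1.15854355e-04,
        4.61802789e-03,  5.00508997e-05]), 'tool_pos': array([6.24545898e-01, 4.69196506e-05, 2.49323926e-01]), 'tool_rot': array([-6.23661999e-04,  7.07106947e-01,  7.07106159e-01, -5.06588064e-04]), 'contact_force': array([ 0.02536116, -0.84899842, -0.21966603]), 'ft_torque': array([-0.0404864 ,  0.01892501,  0.05033929]), 'grasp_force': 0.0, 'gripper_width': 0.9989653744636583}
```

View pics/a.png

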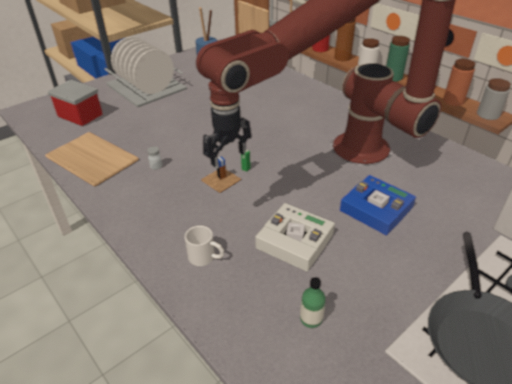

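View pics/b.png

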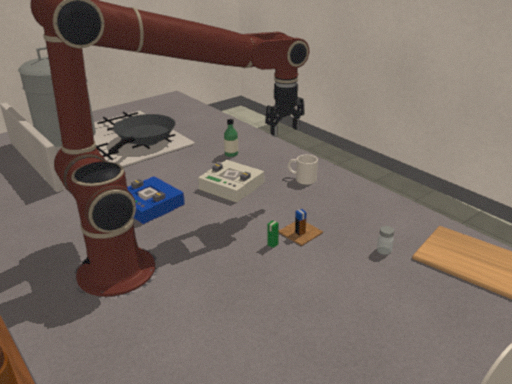

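View pics/c.png

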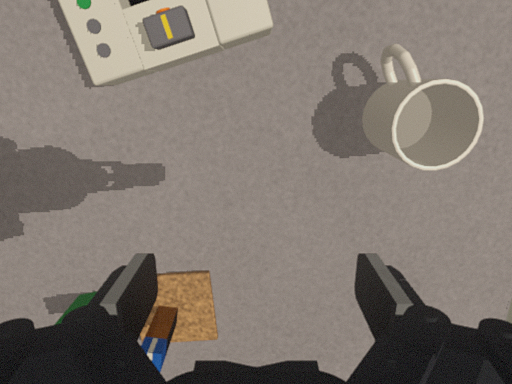

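The scene view shows the cell on its cork pad at about (221,165), the green decoy at (246,160), the white meter at (296,235), the mug at (200,245), the salt jar at (154,158) and the bottle at (313,305). In the side view the cell is at (300,222) and the meter at (232,180). The wrist view shows part of the meter at the top and the cell at the lower left, (158,340).

```bash
python3 - <<'E'
from h import *
import pickle
F=pickle.load(open('F0.pkl','rb'))
def cent(m):
    n,l,s,c=cv2.connectedComponentsWithStats(m.astype('uint8'))
    return sorted([(int(s[i,4]),c[i].round(1).tolist()) for i in range(1,n)],reverse=True)[:4]
for n,roi in(('scene',(205,140,245,200)),('side',(275,200,330,250)),('wrist',(100,250,230,384))):
    f=F[n];h=cv2.cvtColor(f['img'],cv2.COLOR_BGR2HSV);x0,y0,x1,y1=roi
    R=np.zeros(h.shape[:2],bool);R[y0:y1,x0:x1]=1
    blue=R&(h[...,0]>100)&(h[...,0]<130)&(h[...,1]>110)&(h[...,2]>50)
    cork=R&(h[...,0]>5)&(h[...,0]<20)&(h[...,1]>90)&(h[...,2]>60)
    for nm,m,z in(('blue',blue,.075),('cork',cork,.008)):
        for a,c in cent(m)[:2]: print(n,nm,a,c,ray(f,c,z).round(3))
for n,pts in(('scene',{'meter':(297,229),'mug':(200,232),'salt':(154,152),'oilbase':(313,322)}),('side',{'meter':(234,174),'mug':(307,158),'salt':(386,230),'oilbase':(231,155)})):
    for k,p in pts.items(): print(n,k,ray(F[n],p,{'meter':.052,'mug':.085,'salt':.07,'oilbase':0}[k]).round(3))
E
```

```text
scene blue 9 [219.4, 163.2] [ 0.523 -0.192  0.075]
scene cork 496 [221.1, 179.5] [ 0.524 -0.188  0.008]
side blue 45 [298.4, 215.2] [ 0.5   -0.202  0.075]
side blue 13 [303.8, 212.2] [ 0.524 -0.201  0.075]
side cork 589 [300.5, 232.3] [ 0.512 -0.203  0.008]
wrist blue 325 [159.3, 353.8] [ 0.52  -0.202  0.075]
wrist blue 105 [146.2, 343.9] [ 0.507 -0.189  0.075]
wrist cork 4189 [182.4, 307.9] [ 0.531 -0.193  0.008]
scene meter [0.533 0.186 0.052]
scene mug [0.766 0.039 0.085]
scene salt [ 0.65  -0.404  0.07 ]
scene oilbase [0.696 0.407 0.   ]
side meter [0.536 0.168 0.052]
side mug [0.775 0.045 0.085]
side salt [ 0.644 -0.415  0.07 ]
side oilbase [0.682 0.387 0.   ]
```

{"api": "move_arm", "payload": {
  "rows": [
    [3, -2.2, 0, 0, 0, 0, 1],
    [3, -2.2, 0, 0, 0, 0, 1],
    [3, -2.2, 0, 0, 0, 0, 1],
    [3, -2.2, 0, 0, 0, 0, 1],
    [0, 0, 0, 0, 0, 0, 1],
    [0, 0, 0, 0, 0, 0, 1],
    [0, 0, 0, 0, 0, 0, 1]
  ]
}}

```text
time: 0.73
tool_pos: [0.537, 0.12, 0.2502]
tool_rot: [0.0, 0.707, 0.707, -0.0]
contact_force: [0.3, 0.1, -0.2]
gripper_width: 1.0
grasp_force: 0.0
```

```bash
python3 - <<'E'
from h import *
import pickle
f=grab('wrist','d.png');pickle.dump(f,open('Fm.pkl','wb'))
s=manip.state();print(s['time'],s['tool_pos'],s['tool_rot'],f['mtx'])
E
```

```text
0.7833 [0.53728237 0.1195251  0.25019417] [ 1.23402462e-04  7.07286644e-01  7.06926852e-01 -1.22993004e-04] [[342.12694027   0.         255.81863564]
 [  0.         342.12694027 190.77731377]
 [  0.           0.           1.        ]]
```

View pics/d.png

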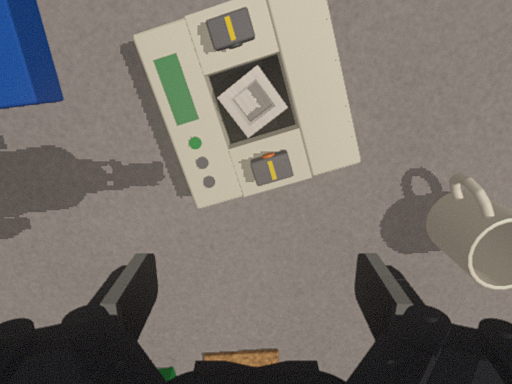

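{"api": "move_arm", "payload": {
  "rows": [
    [-4, -0.1, 0, 0, 0, 0, 1],
    [-4, -0.1, 0, 0, 0, 0, 1],
    [-4, -0.1, 0, 0, 0, 0, 1],
    [-4, -0.1, 0, 0, 0, 0, 1],
    [-4, -0.1, 0, 0, 0, 0, 1],
    [-4, -0.1, 0, 0, 0, 0, 1],
    [-4, -0.1, 0, 0, 0, 0, 1],
    [-4, -0.1, 0, 0, 0, 0, 1],
    [-4, -0.1, 0, 0, 0, 0, 1],
    [0, -0.1, 0, 0, 0, 0, 1],
    [0, 0, 0, 0, 0, 0, 1],
    [0, 0, 0, 0, 0, 0, 1],
    [0, 0, 0, 0, 0, 0, 1]
  ]
}}

```text
time: 1.87
tool_pos: [0.527, -0.2395, 0.25]
tool_rot: [-0.0, 0.707, 0.707, 0.0]
contact_force: [0.9, -0.0, 0.4]
gripper_width: 1.007
grasp_force: 0.0
```

```bash
python3 - <<'E'
from h import *
import pickle
f=grab('wrist','e.png');pickle.dump(f,open('Fc.pkl','wb'))
s=manip.state();print(s['time'],s['tool_pos'],s['tool_rot'])
E
```

```text
1.9167 [ 0.52713045 -0.23914192  0.25020375] [-1.49504473e-04  7.06726453e-01  7.07486886e-01  5.92888295e-05]
```

View pics/e.png

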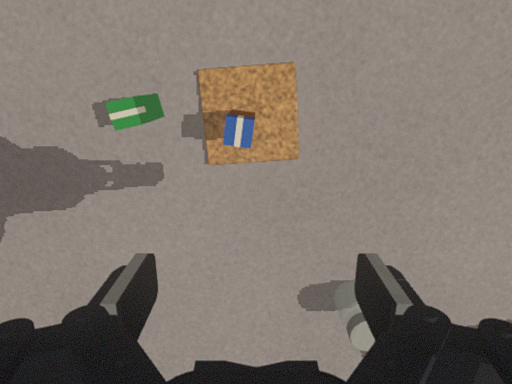

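The meter view shows the white meter tilted anticlockwise: lamp block with the orange lens at (270,165), detector block at (231,30), and the pocket at about (252,100), with the carrier turned anticlockwise. The cell view shows the blue cap with its near-vertical stripe at (239,130) on the cork pad; the salt jar is at (360,310) and the decoy at (135,110).

```bash
python3 - <<'E'
from h import *
import pickle
f=pickle.load(open('Fc.pkl','rb'));im=f['img'];h=cv2.cvtColor(im,cv2.COLOR_BGR2HSV)
def big(m,k=0):
    c=cv2.findContours(m.astype('uint8'),cv2.RETR_EXTERNAL,cv2.CHAIN_APPROX_NONE)[0]
    return sorted(c,key=cv2.contourArea)[-1]
def world(f,c,z): return np.array([ray(f,p,z)[:2] for p in c.reshape(-1,2)])
roi=np.zeros(h.shape[:2],bool);roi[100:160,210:270]=1
blue=roi&(h[...,0]>100)&(h[...,0]<130)&(h[...,1]>110)
white=roi&(h[...,1]<70)&(h[...,2]>150)
m=cv2.morphologyEx((blue|white).astype('uint8'),cv2.MORPH_OPEN,np.ones((3,3)))
w=world(f,big(m),.085);r=cv2.minAreaRect((w*1000).astype('float32'));print('cap',r)
ys,xs=np.nonzero(white);p=world(f,np.c_[xs,ys],.085);l=cv2.fitLine((p*1000).astype('float32'),cv2.DIST_HUBER,0,.01,.01).ravel();print('stripe line',l,np.degrees(np.arctan2(l[1],l[0])),p.mean(0))
f=pickle.load(open('Fm.pkl','rb'));im=f['img'];h=cv2.cvtColor(im,cv2.COLOR_BGR2HSV)
P=[]
for (x0,y0,x1,y1) in((200,0,260,55),(245,148,300,190)):
    roi=np.zeros(h.shape[:2],bool);roi[y0:y1,x0:x1]=1
    y=roi&(h[...,0]>18)&(h[...,0]<32)&(h[...,1]>130)&(h[...,2]>120)
    c=big(y);r=cv2.minAreaRect(c);print('yellow',r, cv2.contourArea(c))
    ys,xs=np.nonzero(y);P.append(world(f,np.c_[xs,ys],.068).mean(0))
d=P[0]-P[1];print(P,np.linalg.norm(d),'mid',(P[0]+P[1])/2,'y axis deg',np.degrees(np.arctan2(d[1],d[0])))
roi=np.zeros(h.shape[:2],bool);roi[60:140,212:292]=1
br=roi&(h[...,2]>110)
c=big(br);r=cv2.minAreaRect((world(f,c,.052)*1000).astype('float32'));print('carrier',r)
cv2.imwrite('pics/f.png',cv2.resize(im[50:150,200:300],(600,600),interpolation=cv2.INTER_CUBIC))
E
```

```text
cap ((511.8016357421875, -202.23814392089844), (25.416858673095703, 23.07238006591797), 82.08539581298828)
stripe line [ 1.3781966e-01  9.9045736e-01  5.1181851e+02 -2.0241226e+02] 82.0783 [ 0.51188368 -0.20247981]
yellow ((229.73785400390625, 27.772972106933594), (24.11504364013672, 5.072981834411621), 72.89727020263672) 96.0
yellow ((271.7264099121094, 169.79244995117188), (18.95575714111328, 4.258176803588867), 74.05460357666016) 62.5
[array([0.51527181, 0.23869067]), array([0.55122286, 0.11963281])] 0.1243673965793391 mid [0.53324734 0.17916174] y axis deg 106.80236358516548
carrier ((533.2710571289062, 179.18023681640625), (46.8320426940918, 47.087623596191406), 37.34730529785156)
```

View pics/f.png

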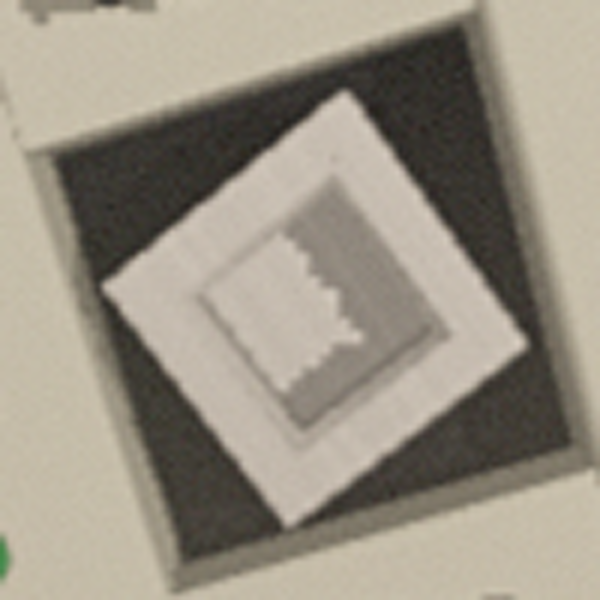

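Measurements agree with the given sizes (lamp to detector 124 mm, carrier 47 mm). The crop shows the pocket's chamfered mouth centred in the carrier. Meter y axis is at 106.8°, the carrier is about 20.5° anticlockwise, and the cell's y axis is at 82.1°. Now the grasp.

{"api": "move_arm", "payload": {
  "rows": [
    [1.85, -0.77, 0, 0, 0, 0, 0.3],
    [1.85, -0.77, 0, 0, 0, 0, 0.3],
    [0, 0, 0, 0, 0, 4, 0.3],
    [0, 0, 0, 0, 0, 3.9, 0.3],
    [0, 0, 2, 0, 0, 0, 0.3],
    [0, 0, 2, 0, 0, 0, 0.3],
    [0, 0, 2, 0, 0, 0, 0.3],
    [0, 0, 2, 0, 0, 0, 0.3],
    [0, 0, 2, 0, 0, 0, 0.3],
    [0, 0, 2, 0, 0, 0, 0.3],
    [0, 0, 2, 0, 0, 0, 0.3],
    [0, 0, 1.5, 0, 0, 0, 0.3],
    [0, 0, 1, 0, 0, 0, 0.3],
    [0, 0, 0.9, 0, 0, 0, 0.3],
    [0, 0, 0, 0, 0, 0, 0.3],
    [0, 0, 0, 0, 0, 0, 0.3]
  ]
}}

```text
time: 3.25
tool_pos: [0.5118, -0.2027, 0.0765]
tool_rot: [0.0, 0.754, 0.657, 0.0]
contact_force: [-0.6, -0.2, 0.0]
gripper_width: 0.652
grasp_force: 0.0
```

{"api": "move_arm", "payload": {
  "rows": [
    [0, 0, 0, 0, 0, 0, -0.2],
    [0, 0, 0, 0, 0, 0, -0.4],
    [0, 0, 0, 0, 0, 0, -0.6],
    [0, 0, 0, 0, 0, 0, -1],
    [0, 0, 0, 0, 0, 0, -1],
    [0, 0, 0, 0, 0, 0, -1],
    [0, 0, 0, 0, 0, 0, -1],
    [0, 0, 0, 0, 0, 0, -1]
  ]
}}

```text
time: 3.92
tool_pos: [0.5124, -0.2036, 0.0777]
tool_rot: [0.001, 0.754, 0.657, 0.0]
contact_force: [-0.1, -0.0, 5.4]
gripper_width: 0.272
grasp_force: 59.4
```

{"api": "move_arm", "payload": {
  "rows": [
    [0, 0, -0.5, 0, 0, 0, -1],
    [0, 0, -1.5, 0, 0, 0, -1],
    [0, 0, -2, 0, 0, 0, -1],
    [0, 0, -2, 0, 0, 0, -1],
    [0, 0, -2, 0, 0, 0, -1],
    [0, 0, -2, 0, 0, 0, -1],
    [0, 0, -2, 0, 0, 0, -1],
    [0, 0, -1, 0, 0, 0, -1],
    [0, 0, 0, 0, 0, 0, -1]
  ]
}}

```text
time: 4.67
tool_pos: [0.5127, -0.2036, 0.2091]
tool_rot: [0.002, 0.754, 0.657, 0.001]
contact_force: [-0.7, 0.2, -1.2]
gripper_width: 0.27
grasp_force: 58.8
```

{"api": "move_arm", "payload": {
  "rows": [
    [1.9, -0.15, 0, 0, 0, 0, -1],
    [2.7, -0.22, 0, 0, 0, 0, -1],
    [2.7, -0.22, 0, 0, 0, 0, -1],
    [2.7, -0.22, 0, 0, 0, 0, -1],
    [2.7, -0.22, 0, 0, 0, 0, -1],
    [2.7, -0.22, 0, 0, 0, 0, -1],
    [2.7, -0.22, 0, 0, 0, 0, -1],
    [2.7, -0.22, 0, 0, 0, 0, -1],
    [2.7, -0.22, 0, 0, 0, 0, -1],
    [2.7, -0.22, 0, 0, 0, 0, -1],
    [2.7, -0.22, 0, 0, 0, 0, -1],
    [2.7, -0.22, 0, 0, 0, 0, -1],
    [2.7, -0.22, 0, 0, 0, 0, -1],
    [2.7, -0.22, 0, 0, 0, 0, -1],
    [1.1, -0.11, 0, 0, 0, 0, -1],
    [0, 0, 0, 0, 0, 0, -1]
  ]
}}

```text
time: 6.0
tool_pos: [0.532, 0.1804, 0.2044]
tool_rot: [-0.001, 0.753, 0.658, -0.001]
contact_force: [-0.2, -0.6, -0.4]
gripper_width: 0.272
grasp_force: 58.8
```

{"api": "move_arm", "payload": {
  "rows": [
    [0, 0, 0, 0, 0, -5, -1],
    [0, 0, 0, 0, 0, -6, -1],
    [0, 0, 0, 0, 0, -6, -1],
    [0, 0, 0, 0, 0, -6, -1],
    [0, 0, 0, 0, 0, -6, -1],
    [0, 0, 0, 0, 0, -6, -1],
    [0, 0, 0, 0, 0, -6, -1],
    [0, 0, 0, 0, 0, -4.3, -1],
    [0, 0, 0, 0, 0, 0, -1],
    [0, 0, 0, 0, 0, 0, -1],
    [0, 0, 0, 0, 0, 0, -1]
  ]
}}

```text
time: 6.92
tool_pos: [0.5329, 0.1779, 0.2058]
tool_rot: [-0.0, 0.444, 0.896, -0.0]
contact_force: [0.0, -0.0, -0.3]
gripper_width: 0.267
grasp_force: 58.9
```

```bash
python3 - <<'E'
from h import *
import pickle
F={n:grab(n) for n in('scene','side','wrist')};pickle.dump(F,open('F1.pkl','wb'))
s=manip.state();print(s['time'],s['tool_pos'],s['tool_rot'],s['gripper_width'],s['contact_force'],s['ft_torque'],s['joint_pos'])
q=s['tool_rot'];print('yaw of tool y deg',90-2*np.degrees(np.arctan2(q[2],q[1]))*1)
a=cv2.resize(F['scene']['img'][150:280,230:350],(400,433));b=cv2.resize(F['wrist']['img'],(400,300));c=np.zeros((433,400,3),'uint8');c[:300]=b
cv2.imwrite('pics/g.png',np.hstack([a,c]))
E
```

```text
7.0667 [0.53302166 0.17837926 0.20614634] [-4.80774970e-05  4.43540628e-01  8.96254256e-01 -1.29898327e-04] 0.27256389363678235 [ 0.19077619 -0.45230976 -1.3954557 ] [ 0.0104629  -0.04797414 -0.02263743] [ 1.90613879e-01 -6.55189082e-02  1.80517686e+00 -1.50728938e-04
  1.40216850e+00 -4.61066519e-01]
yaw of tool y deg -37.339986799586086
```

View pics/g.png

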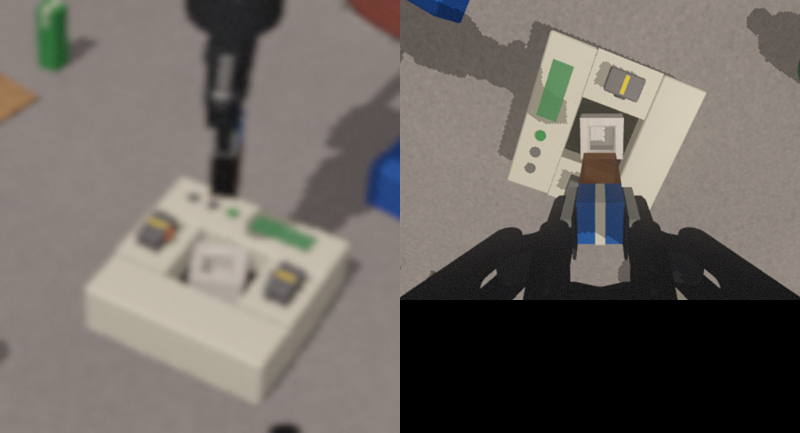

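The wrist view shows the cell's edges parallel to the pocket's, with both centred on about column 600 of the composite. I'll measure the cell's lateral offset in the jaws.

```bash
python3 - <<'E'
from h import *
import pickle
f=pickle.load(open('F1.pkl','rb'))['wrist'];im=f['img'];h=cv2.cvtColor(im,cv2.COLOR_BGR2HSV)
T=np.array([.53302,.17838]);a=np.radians(37.34);ty=np.array([np.cos(a),np.sin(a)]);tx=np.array([-np.sin(a),np.cos(a)])
def loc(px,z): d=ray(f,px,z)[:2]-T; return (np.array([d@tx,d@ty])*1000).round(2)
am=(h[...,0]<20)&(h[...,1]>90)&(h[...,2]>30);am[:150]=0;am[260:]=0;am[:,:210]=0;am[:,310:]=0
ys,xs=np.nonzero(am);print('amber',xs.min(),xs.max(),ys.min(),ys.max())
for y in range(ys.min(),ys.min()+8): print(y,xs[ys==y].min(),xs[ys==y].max(),(ys==y).sum())
y0=ys.min();xx=xs[ys<y0+3]
for x in(xx.min(),xx.max()):print('bottom edge corner',loc((x,y0-.5),.1373))
bl=(h[...,0]>100)&(h[...,0]<130)&(h[...,1]>110);bl[:200]=0
c=max(cv2.findContours(bl.astype('uint8'),0,2)[0],key=cv2.contourArea);print('blue',cv2.boundingRect(c))
for n in range(225,320,6):
    r=np.nonzero(bl[n,200:320])[0]; print(n,(r.min()+200,r.max()+200) if len(r) else None,end=';')
# carrier
m=(h[...,2]>110)&(h[...,1]<40);m[:140]=0;m[200:]=0;m[:,:225]=0;m[:,290:]=0
c=max(cv2.findContours(m.astype('uint8'),0,1)[0],key=cv2.contourArea).reshape(-1,2);x,y,w,hh=cv2.boundingRect(c);print('carrier',x,y,w,hh,loc((x,y),.052),loc((x+w,y),.052))
E
```

```text
amber 229 282 196 233
196 236 274 39
197 236 274 39
198 236 275 40
199 236 275 40
200 235 275 41
201 235 275 41
202 235 275 41
203 235 276 42
bottom edge corner [ 12.98 -12.78]
bottom edge corner [12.97 10.32]
blue (225, 235, 25, 77)
225 None;231 None;237 (np.int64(230), np.int64(281));243 (np.int64(229), np.int64(280));249 (np.int64(227), np.int64(284));255 (np.int64(226), np.int64(286));261 (np.int64(225), np.int64(287));267 (np.int64(226), np.int64(285));273 (np.int64(226), np.int64(285));279 (np.int64(226), np.int64(285));285 (np.int64(227), np.int64(285));291 (np.int64(227), np.int64(285));297 (np.int64(227), np.int64(285));303 (np.int64(227), np.int64(284));309 (np.int64(227), np.int64(285));315 None;carrier 230 145 57 55 [ 28.09 -22.11] [28.08 24.44]
```

```bash
python3 - <<'E'
from h import *
import pickle
f=pickle.load(open('F1.pkl','rb'))['wrist'];im=f['img']
cv2.imwrite('pics/i.png',cv2.resize(im[130:230,205:305],(600,600),interpolation=cv2.INTER_CUBIC))
X=np.array([.5333,.1792]);
for y,m in((106.8+20.5,'carrier'),):
  a=np.radians(y);u=np.array([np.cos(a),np.sin(a)]);v=np.array([np.sin(a),-np.cos(a)])
  for s,t in((1,1),(1,-1),(-1,-1),(-1,1)):
    for r,z in((.023,.052),(.013,.052)):
      print(r,(s,t),((proj(f,[*(X+r*(s*u+t*v)),z])-[205,130])*6).round(0))
E
```

```text
0.023 (1, 1) [486. 124.]
0.013 (1, 1) [412. 195.]
0.023 (1, -1) [150. 123.]
0.013 (1, -1) [224. 195.]
0.023 (-1, -1) [157. 440.]
0.013 (-1, -1) [226. 374.]
0.023 (-1, 1) [477. 440.]
0.013 (-1, 1) [409. 374.]
```

View pics/i.png

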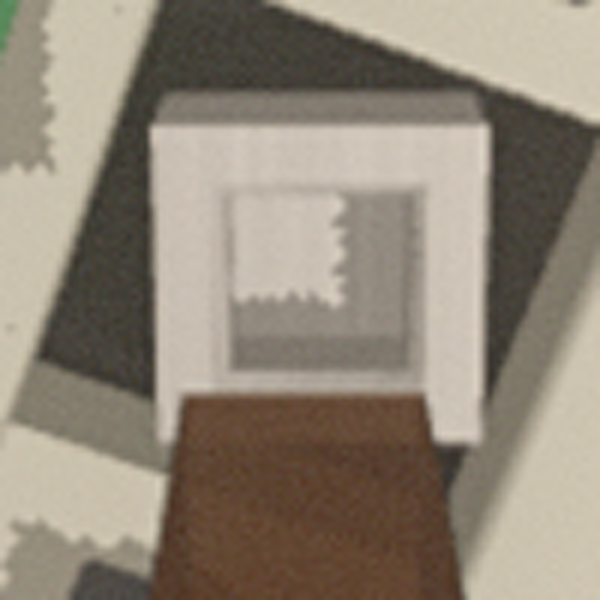

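The crop shows the carrier's top corners at (152,124) and (489,124), matching the earlier pose, and the cell's lower front edge from 181 to 428 at row 395. The cell sits about 1.9 mm off in tool y and 0.5 mm in tool x. I'll correct for that, go down close to the mouth and check again.

{"api": "move_arm", "payload": {
  "rows": [
    [-0.05, 0.19, 0, 0, 0, 0, -1],
    [0, 0, 1.5, 0, 0, 0, -1],
    [0, 0, 1.5, 0, 0, 0, -1],
    [0, 0, 1.5, 0, 0, 0, -1],
    [0, 0, 1.2, 0, 0, 0, -1],
    [0, 0, 0.8, 0, 0, 0, -1],
    [0, 0, 0.6, 0, 0, 0, -1],
    [0, 0, 0, 0, 0, 0, -1],
    [0, 0, 0, 0, 0, 0, -1],
    [0, 0, 0, 0, 0, 0, -1]
  ]
}}

```text
time: 7.9
tool_pos: [0.5355, 0.1796, 0.1363]
tool_rot: [0.001, 0.443, 0.896, 0.0]
contact_force: [0.1, -0.4, -0.4]
gripper_width: 0.268
grasp_force: 58.9
```

```bash
python3 - <<'E'
from h import *
import pickle
f=grab('wrist');pickle.dump(f,open('F2.pkl','wb'));im=f['img']
s=manip.state();print(s['time'],s['tool_pos'],s['tool_rot'],s['contact_force'])
cv2.imwrite('pics/j.png',cv2.resize(im[120:240,195:315],(720,720),interpolation=cv2.INTER_CUBIC)[:600])
E
```

```text
7.95 [0.53558213 0.17958134 0.13643432] [7.56281685e-04 4.43081805e-01 8.96480676e-01 5.83572559e-04] [0.3525857  0.8347143  0.22774092]
```

View pics/j.png

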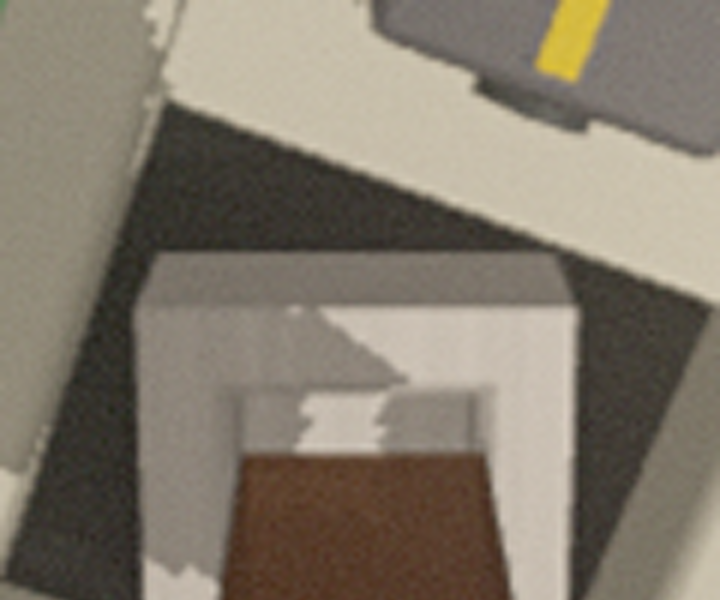

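```bash
python3 - <<'E'
from h import *
import pickle
f=pickle.load(open('F2.pkl','rb'));s=manip.state();T=s['tool_pos'][:2];q=s['tool_rot']
a=2*np.arctan2(q[2],q[1])-np.pi/2
print(np.degrees(a))
ty=np.array([np.cos(a),np.sin(a)]);tx=np.array([-np.sin(a),np.cos(a)])
def loc(p,z):
    d=ray(f,(p[0]/6+195-.4,p[1]/6+120-.4),z)[:2]-T;return (np.array([d@tx,d@ty])*1000).round(2)
print('carrier corners',loc((135,306),.052),loc((579,306),.052))
print('mouth back edge',loc((232,388),.052),loc((480,388),.052))
for z in(.0655,.0674,.069):print('cell',z,loc((243,455),z),loc((486,455),z))
E
```

```text
37.39861746660184
carrier corners [ 24.28 -25.06] [24.26 21.24]
mouth back edge [ 15.36 -15.12] [15.34 11.06]
cell 0.0655 [ 12.4  -13.27] [12.38 10.98]
cell 0.0674 [ 13.03 -13.15] [13.01 10.86]
cell 0.069 [ 13.56 -13.05] [13.55 10.76]
```

{"api": "move_arm", "payload": {
  "rows": [
    [0.03, -0.07, 0, 0, 0, 0, -1],
    [0, 0, 0.5, 0, 0, 0, -1],
    [0, 0, 0.5, 0, 0, 0, -1],
    [0, 0, 0.3, 0, 0, 0, -1],
    [0, 0, 0.1, 0, 0, 0, -1],
    [0, 0, 0, 0, 0, 0, -1],
    [0, 0, 0, 0, 0, 0, -1],
    [0, 0, 0, 0, 0, 0, -1]
  ]
}}

```text
time: 8.62
tool_pos: [0.5342, 0.1792, 0.1213]
tool_rot: [0.0, 0.443, 0.896, -0.0]
contact_force: [-0.9, 0.3, -0.8]
gripper_width: 0.27
grasp_force: 58.9
```

{"api": "move_arm", "payload": {
  "rows": [
    [0, 0, 0.05, 0, 0, 0, -1],
    [0, 0, 0.05, 0, 0, 0, -1],
    [0, 0, 0.05, 0, 0, 0, -1],
    [0, 0, 0.05, 0, 0, 0, -1],
    [0, 0, 0.05, 0, 0, 0, -1],
    [0, 0, 0, 0, 0, 0, -1],
    [0, 0, 0, 0, 0, 0, -1]
  ]
}}

```text
time: 9.2
tool_pos: [0.5341, 0.1792, 0.1187]
tool_rot: [-0.0, 0.443, 0.896, -0.0]
contact_force: [-0.1, 0.6, -0.4]
gripper_width: 0.266
grasp_force: 58.9
```

{"api": "move_arm", "payload": {
  "rows": [
    [0, 0, 0.05, 0, 0, 0, -1],
    [0, 0, 0.05, 0, 0, 0, -1],
    [0, 0, 0.05, 0, 0, 0, -1],
    [0, 0, 0.05, 0, 0, 0, -1],
    [0, 0, 0.05, 0, 0, 0, -1],
    [0, 0, 0.05, 0, 0, 0, -1],
    [0, 0, 0, 0, 0, 0, -1],
    [0, 0, 0, 0, 0, 0, -1]
  ]
}}

```text
time: 9.87
tool_pos: [0.5341, 0.1792, 0.1158]
tool_rot: [-0.0, 0.443, 0.896, -0.0]
contact_force: [-0.1, 0.1, -0.5]
gripper_width: 0.265
grasp_force: 58.9
```

{"api": "move_arm", "payload": {
  "rows": [
    [0, 0, 0.05, 0, 0, 0, -1],
    [0, 0, 0.05, 0, 0, 0, -1],
    [0, 0, 0.05, 0, 0, 0, -1],
    [0, 0, 0, 0, 0, 0, -1],
    [0, 0, 0, 0, 0, 0, -1]
  ]
}}

```text
time: 10.28
tool_pos: [0.534, 0.1792, 0.1142]
tool_rot: [-0.0, 0.443, 0.897, -0.0]
contact_force: [-0.5, -0.6, -1.0]
gripper_width: 0.269
grasp_force: 58.9
```

{"api": "move_arm", "payload": {
  "rows": [
    [0, 0, 0.1, 0, 0, 0, -1],
    [0, 0, 0.1, 0, 0, 0, -1],
    [0, 0, 0.1, 0, 0, 0, -1],
    [0, 0, 0.1, 0, 0, 0, -1],
    [0, 0, 0.1, 0, 0, 0, -1],
    [0, 0, 0, 0, 0, 0, -1],
    [0, 0, 0, 0, 0, 0, -1]
  ]
}}

```text
time: 10.87
tool_pos: [0.5341, 0.1792, 0.1092]
tool_rot: [-0.0, 0.443, 0.896, -0.0]
contact_force: [0.1, -0.2, -1.3]
gripper_width: 0.271
grasp_force: 58.9
```

{"api": "move_arm", "payload": {
  "rows": [
    [0, 0, 0.1, 0, 0, 0, -1],
    [0, 0, 0.1, 0, 0, 0, -1],
    [0, 0, 0.1, 0, 0, 0, -1],
    [0, 0, 0.1, 0, 0, 0, -1],
    [0, 0, 0.1, 0, 0, 0, -1],
    [0, 0, 0.05, 0, 0, 0, -1],
    [0, 0, 0.05, 0, 0, 0, -1],
    [0, 0, 0, 0, 0, 0, -1],
    [0, 0, 0, 0, 0, 0, -1]
  ]
}}

```text
time: 11.62
tool_pos: [0.5341, 0.1792, 0.1033]
tool_rot: [-0.0, 0.443, 0.896, -0.0]
contact_force: [0.5, -0.1, -1.7]
gripper_width: 0.266
grasp_force: 58.9
```

{"api": "move_arm", "payload": {
  "rows": [
    [0, 0, 0.05, 0, 0, 0, -1],
    [0, 0, 0.05, 0, 0, 0, -1],
    [0, 0, 0, 0, 0, 0, -1],
    [0, 0, 0, 0, 0, 0, -1]
  ]
}}

```text
time: 11.95
tool_pos: [0.5341, 0.1792, 0.1023]
tool_rot: [0.0, 0.443, 0.896, -0.0]
contact_force: [-0.1, -0.3, -0.5]
gripper_width: 0.268
grasp_force: 58.9
```

{"api": "move_arm", "payload": {
  "rows": [
    [0, 0, 0.05, 0, 0, 0, -1],
    [0, 0, 0, 0, 0, 0, -1],
    [0, 0, 0, 0, 0, 0, -1]
  ]
}}

```text
time: 12.2
tool_pos: [0.5341, 0.1792, 0.1018]
tool_rot: [0.0, 0.443, 0.896, 0.0]
contact_force: [0.2, -0.2, -0.9]
gripper_width: 0.27
grasp_force: 58.9
```

{"api": "move_arm", "payload": {
  "rows": [
    [0, 0, 0.05, 0, 0, 0, -1],
    [0, 0, 0, 0, 0, 0, -1],
    [0, 0, 0, 0, 0, 0, -1]
  ]
}}

```text
time: 12.45
tool_pos: [0.5342, 0.1793, 0.1017]
tool_rot: [0.0, 0.443, 0.896, 0.0]
contact_force: [-1.1, -0.1, 3.1]
gripper_width: 0.271
grasp_force: 59.3
```

{"api": "move_arm", "payload": {
  "rows": [
    [0, 0, -0.03, 0, 0, 0, -1],
    [0, 0, 0, 0, 0, 1, -1],
    [0, 0, 0, 0, 0, 1.5, -1],
    [0, 0, 0, 0, 0, 1.5, -1],
    [0, 0, 0, 0, 0, 1.5, -1],
    [0, 0, 0, 0, 0, 1.5, -1],
    [0, 0, 0, 0, 0, 1.5, -1],
    [0, 0, 0, 0, 0, 1.5, -1],
    [0, 0, 0, 0, 0, 0, -1],
    [0, 0, 0, 0, 0, 0, -1]
  ]
}}

```text
time: 13.28
tool_pos: [0.5345, 0.179, 0.1018]
tool_rot: [0.001, 0.519, 0.855, 0.0]
contact_force: [0.8, -1.7, 1.2]
gripper_width: 0.266
grasp_force: 59.1
```

```bash
python3 -c "
from h import *
s=manip.state();print(s['tool_pos'],s['contact_force'],s['ft_torque'],s['tool_rot'])"
```

```text
[0.53454108 0.17901997 0.10176359] [ 0.79866831 -1.73565722  1.23553774] [-0.35960494 -0.15730253  0.00746417] [6.02598750e-04 5.19428805e-01 8.54513514e-01 8.38838552e-05]
```

Forces are low (under 2 N). I'll finish the remaining 10.5°.

{"api": "move_arm", "payload": {
  "rows": [
    [0, 0, 0, 0, 0, 1.5, -1],
    [0, 0, 0, 0, 0, 1.5, -1],
    [0, 0, 0, 0, 0, 1.5, -1],
    [0, 0, 0, 0, 0, 1.5, -1],
    [0, 0, 0, 0, 0, 1.5, -1],
    [0, 0, 0, 0, 0, 1.5, -1],
    [0, 0, 0, 0, 0, 1, -1],
    [0, 0, 0, 0, 0, 0.5, -1],
    [0, 0, 0, 0, 0, 0, -1],
    [0, 0, 0, 0, 0, 0, -1]
  ]
}}

```text
time: 14.12
tool_pos: [0.5344, 0.179, 0.1018]
tool_rot: [0.0, 0.595, 0.803, -0.0]
contact_force: [-0.0, -3.0, 2.7]
gripper_width: 0.272
grasp_force: 59.1
```

```bash
python3 -c "
from h import *
s=manip.state();q=s['tool_rot'];print(s['tool_pos'],s['contact_force'],s['ft_torque'],np.degrees(2*np.arctan2(q[2],q[1]))-90)
f=grab('wrist');cv2.imwrite('pics/k.png',f['img'])"
```

```text
[0.53435337 0.17897546 0.10176237] [-0.04910284 -3.0036775   2.66011682] [-0.70788433 -0.17937     0.01892835] 16.920045336587805
```

View pics/k.png

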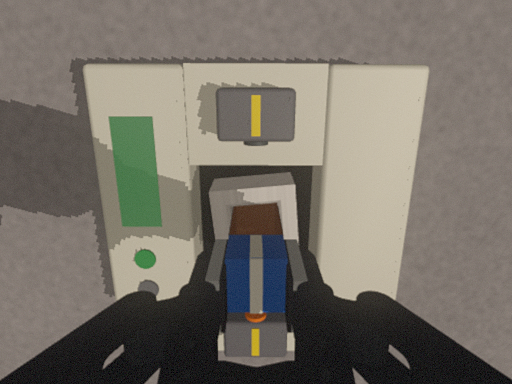

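The cell's stripe is in line with both yellow lines, and the carrier lags by its play, about 4°. I'll turn slightly past and back to take up the play, then release and retreat.

{"api": "move_arm", "payload": {
  "rows": [
    [0, 0, 0, 0, 0, 1, -1],
    [0, 0, 0, 0, 0, 1, -1],
    [0, 0, 0, 0, 0, 1, -1],
    [0, 0, 0, 0, 0, 0, -1],
    [0, 0, 0, 0, 0, -1, -1],
    [0, 0, 0, 0, 0, -1, -1],
    [0, 0, 0, 0, 0, -1, -1],
    [0, 0, 0, 0, 0, 0, -1],
    [0, 0, 0, 0, 0, 0, -1]
  ]
}}

```text
time: 14.92
tool_pos: [0.5344, 0.1795, 0.1018]
tool_rot: [0.0, 0.595, 0.803, 0.001]
contact_force: [2.3, -1.6, 0.9]
gripper_width: 0.273
grasp_force: 59.1
```

{"api": "move_arm", "payload": {
  "rows": [
    [0, 0, 0, 0, 0, 0, -0.4],
    [0, 0, 0, 0, 0, 0, -0.2],
    [0, 0, 0, 0, 0, 0, 0],
    [0, 0, 0, 0, 0, 0, 0.2],
    [0, 0, 0, 0, 0, 0, 0.2],
    [0, 0, 0, 0, 0, 0, 0.2],
    [0, 0, 0, 0, 0, 0, 0.2],
    [0, 0, -0.5, 0, 0, 0, 0.2],
    [0, 0, -1, 0, 0, 0, 0.2],
    [0, 0, -2, 0, 0, 0, 0.2],
    [0, 0, -2, 0, 0, 0, 0.2],
    [0, 0, -2, 0, 0, 0, 0.2],
    [0, 0, -2, 0, 0, 0, 0.2],
    [-2, 0, -2, 0, 0, 0, 0.2],
    [-2, 0, -2, 0, 0, 0, 0.2],
    [-2, 0, 0, 0, 0, 0, 0.2],
    [0, 0, 0, 0, 0, 0, 0.2],
    [0, 0, 0, 0, 0, 0, 0.2]
  ]
}}

```text
time: 16.42
tool_pos: [0.5519, 0.1213, 0.2378]
tool_rot: [0.0, 0.596, 0.803, 0.001]
contact_force: [0.0, 0.2, -0.8]
gripper_width: 0.598
grasp_force: 0.0
```

```bash
python3 - <<'E'
from h import *
f=grab('wrist');im=f['img'];cv2.imwrite('pics/l.png',im)
s=manip.state();print(s['time'],s['tool_pos'],s['contact_force'])
h=cv2.cvtColor(im,cv2.COLOR_BGR2HSV)
bl=(h[...,0]>100)&(h[...,0]<130)&(h[...,1]>110)
wh=(h[...,1]<70)&(h[...,2]>150)
c=max(cv2.findContours(bl.astype('uint8'),0,2)[0],key=cv2.contourArea);print('blue',cv2.boundingRect(c))
E
```

```text
16.4667 [0.55135301 0.12194342 0.23688586] [-0.39026017 -0.0745586  -0.38342819]
blue (0, 0, 58, 38)
```

View pics/l.png

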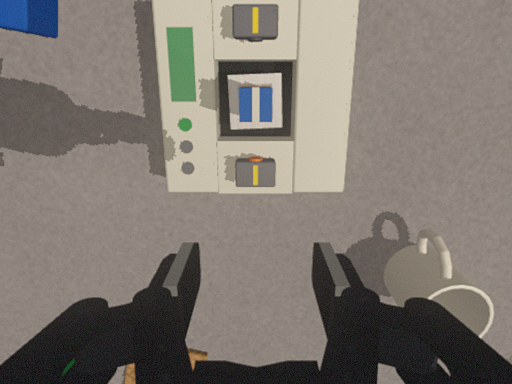

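The final view shows the cell at (255,104) in the carrier, with its stripe in line with the yellow lines at (256,20) and (256,175). The gripper is clear, so I'm handing in.

```bash
python3 -c "
from plant import manip
print(manip.job_done())"
```

```text
the job is handed in; nothing more can be done
None
```

The job is handed in, though the hand-in returned no verdict: the check cell is in the carrier's pocket, its floor felt at about 3 N, with its clear faces square to the lamp and detector; it is released, and I never moved near the bottle, mug or salt jar.

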